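# Register the board and hold the stencil frame on its balance point

## Robot

A 6-joint arm with a two-finger parallel gripper is mounted at the origin on a cart in front of the work surface, level with it; the furniture and walls round the work are solid. World frame = base frame: x ahead of the robot, y to its left, z up, the work surface at z = 0. Lengths are in m, angles in rad, forces in N, time in s.
With the tool pointing down it reaches from about 0.375 to 0.9 m from the base axis. Payload 3.1 kg.
Tool frame: the origin (TCP) lies between the finger pads; the fingertips stand 8 mm ahead of it and the grasp point (between the pads) lies 11 mm behind it; z points along the fingers, y is the line along which they close (so a half turn about z gives the same grasp; the last joint's range is limited). The gripper opens to 87 mm and grips with 3 to 60 N. Pads are 19 mm wide; open, the fingers measure 117 mm over their backs; the gripper's body (75 mm by 190 mm) begins 51 mm behind the grasp point.
Start: joints at [1.117, 0.527, 1.433, -0, 1.181, -0.178], TCP at [0.17, 0.601, 0.231] pointing down, gripper open.
Joint ranges: [-3.08, 3.08], [-0.75, 2.2], [0.22, 2.44], [-1.43, 4.57], [0, 2.65], [-2.85, 2.85]. Speed limits (rad/s): [2.79, 2.79, 3.14, 3.14, 3.14, 3.14].

## Interface

Orientations are given as a unit quaternion [x, y, z, w].
In Python, from rig import robot, vision, job gives the robot as it stands.
- The arm moves only by the shell command python3 -m handwheel 'ROWS' [OPENING] [FORCE]. ROWS is JSON, a list of rows, each a list of 4 numbers: the shift along the tool's x, y, z as a fraction of full scale, then the turn about the tool's z as a fraction of full scale. A call has 1 to 20 rows; each row is the pose to reach, as a shift and turn from the pose commanded when the call began, along the tool's axes at that moment, turning the shorter way round; what a row does not reach only later rows make up. Full scale, the value 1, is 300 mm for a shift and 2 pi rad for a turn. A row lasts 1/12 s, in which the tool goes at most 41.7 mm and 7.16 degrees, less where a joint would pass 70% of its speed; a pose out of reach is approached as far as the arm can. A call with a number of a shift or a turn outside -1 to 1 is refused whole. A call with a gripper value outside its range is refused whole. OPENING is the opening in per cent of the stroke, from 0 (shut) to 100 (fully open), set as the call begins (- or left out, the last holds). The fingers move at their own pace and stop on an object; FORCE is the grip in N (left out, the last holds). Time passes only in rows, so rows that repeat a pose let the fingers close. It gives the time, the measured TCP pose, the force, the opening and the grip force at its end, in the units of the state.
- robot.get_obs(): the state, without advancing time (a new reading comes with each control period).
- vision.camera(name): name is "side" or "top" or "wrist"; returns a dict with "frame" (420x560x3 uint8, red, green, blue), "K" (3x3 intrinsics, pixels), "cam_to_world" (4x4, takes a point from camera to world coordinates); the wrist camera has in their place "hand_eye" (4x4, takes a point from camera to tool coordinates, whose origin is the TCP and whose axes are the flange's). Camera axes: x right, y down, z forward; pixel columns grow to the right and rows downward; lengths in m; the calibration is good to about 2 mm. A picture is of the moment at which its call begins: read the wrist's pose just before it. There is no depth.
- job.hand_in(): hands the job in; it is judged then, once.
Trained networks look in the newest picture that a camera, given by its name, has taken for a name from the list of things; names that differ only in an ending like _2 or _b are one class to them, and where a whole thing is asked for, a point or a joint stands for the part that bears it (a point fixed in the world has none). Each returns a list of dicts, best first, with "conf" (0 to 1); they miss things now and then, are a little off and sometimes report something else, mostly with a low value. They report only what shows in the picture. A call takes as long as a camera call. They do not tell look-alikes from the thing itself.
- vision.look_for(camera, label): "point" ([row, column] in pixels, amid what is visible of it).
- vision.outline_of(camera, label): "mask" (420x560 bool, what is visible of it) and "point" ([row, column] in pixels, amid what is visible of it).
The state is a dict: "time": time; "q": joint angles; "joint_velocities": joint speeds; "joint_torque": joint torques, N m; "position": TCP position; "tool_rot": TCP orientation; "ft_force": force on the tool from outside, world axes, zero at the start; "moment": the same for the moment, N m; "grip_width": finger opening in m; "grip_force": force on a finger pad.
Only numpy, scipy, OpenCV 4.12 (cv2) and the standard library are available. Lean on these libraries where they do the work, as an engineer would, in place of code of your own. Each camera call takes 0.05 s, during which the arm holds its last target. There are 200 camera calls.

## Task

Get the bench-top stencil printer ready for its next print: push the board carrier that lies loose on the bed square home against its dowels, the two at the back and the one on the left. Then take the open stencil frame by its handle bar, draw it forward off its rear rests and stop at its point of balance, a little short of upright, without letting it drop forward or fall back. Finish there, still gripping the bar, with the frame standing steady and its weight going neither way, so that I can wipe both faces of the foil before I lower it myself; leave the jar, the swab tub and the screwdriver where they are.

Things in the scene. Friction and masses are not known exactly. Their poses are not given: they have to be found in the camera images.
- printer: Stencil printer bolted to the bench: aluminium bed plate 215 x 196 mm, its flat top 26 mm up, with a stencil frame hinged across its far side. Origin: bench level under the bed's centre; x from the front edge to the hinge, y left, z up. Two studs in its front corners (x -88, y +-86 mm, 8.5 mm high) are no stops; hinge blocks at x 75, y +-86 mm are 43 mm high.
- back_dowels (a point): Point on the bed half-way between the two back locating dowels, which stand 30 mm either side of it along the printer's y. Dowels are steel pins, 8 mm thick, 8 mm high. Axes as the printer's.
- left_dowel (a point): Foot, on the bed, of the one locating dowel at the left, 8 mm thick, 8 mm high. Axes as the printer's.
- home (a point): Where the carrier's centre (half-way up) is when it is home: far edge on both back dowels, left edge on the left dowel, sides parallel to the printer's. At x -17, y 0, z 31 mm in the printer's frame. Axes as the printer's.
- carrier_mid (a point): Centre (half-way up) of the loose board carrier: flat black plate, 66 mm along its x, 96 mm along its y, 10 mm thick, about 0.12 kg, a green bare board sunk in its top. It lies on the bed in front of and right of its home by 12 to 28 mm each way, turned up to 7 degrees, and slides easily.
- frame (a joint): Stencil frame's hinge angle (rad): 0 shut over the bed, 1.57 foil upright, 1.95 leaning back on its rear rests (start). It weighs 0.6 kg, with hardly any hinge friction, no stay, no spring, so it falls shut or back unless held. It balances at 1.43, leaning 8 degrees from upright to the front: its centre of mass (90 mm up the foil, 13 mm behind it) is then straight above the hinge.
- hinge (a point): Middle of the fixed hinge axis, which lies along the printer's y, 75 mm behind the printer's origin and 36 mm above the bench. Axes as the printer's. The frame is 150 mm wide, 148 mm long from the axis and 28 mm thick; the foil lies in the plane of the axis and faces the front when the frame stands up.
- handle (a point): Frame's handle: round steel bar 12 mm thick along the hinge's direction, 100 mm between its posts, 28 mm clear of the frame's free edge; it can turn between gripping fingers. This point: middle of the bar; y along it. Its axis is 182 mm from the hinge along the foil and 10 mm to the rear face: at angle a it is -182 cos a + 10 sin a mm behind the hinge and 182 sin a + 10 cos a mm above it.
- cap_jar: Bystander: small open clear jar with cream-coloured contents, 44 x 44 x 29 mm, right of the printer; origin at its underside.
- swab_tub_white: Bystander: clear tub of white swabs, 78 x 78 x 88 mm, right of the printer and farther back; origin at its underside.
- red_driver_2: Bystander: small screwdriver lying to the left in front of the printer, 17 x 120 x 17 mm; origin at its underside.
Mind the look-alikes: they are no part of the job. Of the things that look like the part that bears carrier_mid, the largest one is meant.

How it is judged:
By the outcome, as a careful person would: the job done as asked, in the order asked, and still so for the second after the job is handed in, while the arm keeps its last pose, push and grip.
It also fails if it takes over 59 s, if anything falls off the work surface, if the arm or the gripper's body presses on something with over 40 N, if the wrist force passes 120 N, or if a joint passes its speed limit or range.

## Working session

There is one attempt and no reset: what is moved stays moved. The work goes in short steps, Python scripts to look and compute and a shell command to move; the robot and the scene stay as the last step left them, time stands still between calls to the robot, and variables do not carry over. Pictures are saved under pics/ and viewed, at most 10 in all, crops included, and the job is handed in when it is done.

```bash
mkdir -p pics; ls; cat > h.py <<'E'
import numpy as np, cv2
from rig import robot, vision, job
def snap(c,fn=None):
    d=vision.camera(c)
    if fn: cv2.imwrite('pics/'+fn,cv2.cvtColor(d['frame'],cv2.COLOR_RGB2BGR))
    return d
def toplane(d,rc,z,T=None):
    T=d['cam_to_world'] if T is None else T
    T=np.array(T);K=np.array(d['K'])
    v=T[:3,:3]@np.linalg.solve(K,[rc[1],rc[0],1.]);o=T[:3,3]
    return o+v*(z-o[2])/v[2]
def proj(d,p):
    T=np.linalg.inv(np.array(d['cam_to_world']));q=T[:3,:3]@p+T[:3,3];u=np.array(d['K'])@q
    return u[1]/u[2],u[0]/u[2]
E
python3 - <<'E'
from h import *
for c in('top','side'):
    d=snap(c,c+'0.png'); print(c,np.round(d['cam_to_world'],3).tolist(),np.round(d['K'],1).tolist())
    for l in('printer','carrier_mid','frame','handle','cap_jar','swab_tub_white','red_driver_2'):
        print(l,[(np.round(r['point'],1).tolist(),round(r['conf'],2)) for r in vision.look_for(c,l)][:4])
o=robot.get_obs();print({k:np.round(v,3).tolist() for k,v in o.items()})
E
```

```text
pics
top [[-0.012, -0.997, 0.078, 0.391], [-1.0, 0.011, -0.012, 0.03], [0.011, -0.078, -0.997, 0.965], [0.0, 0.0, 0.0, 1.0]] [[404.2, 0.0, 277.4], [0.0, 404.2, 206.3], [0.0, 0.0, 1.0]]
printer [([159.8, 245.5], 0.87)]
carrier_mid [([200.6, 269.3], 0.84), ([207.7, 337.6], 0.72), ([259.3, 339.4], 0.58)]
frame [([125.9, 238.0], 0.57)]
handle [([125.3, 241.1], 0.55)]
cap_jar [([229.9, 378.5], 0.85)]
swab_tub_white [([151.6, 394.1], 0.8)]
red_driver_2 [([268.6, 136.2], 0.47)]
side [[0.967, -0.102, 0.235, 0.257], [-0.255, -0.463, 0.849, -0.818], [0.022, -0.88, -0.474, 0.554], [0.0, 0.0, 0.0, 1.0]] [[404.4, 0.0, 282.0], [0.0, 404.4, 213.0], [0.0, 0.0, 1.0]]
printer [([211.3, 312.4], 0.3)]
carrier_mid [([286.7, 230.9], 0.95), ([185.1, 324.0], 0.69), ([276.5, 277.9], 0.66), ([229.3, 278.0], 0.65)]
frame [([187.3, 327.6], 0.83), ([289.3, 364.2], 0.34)]
handle [([183.2, 326.9], 0.61)]
cap_jar [([305.0, 271.3], 0.83)]
swab_tub_white [([288.7, 364.0], 0.86)]
red_driver_2 [([192.2, 201.6], 0.67)]
{'time': 0.8, 'q': [1.116, 0.527, 1.433, -0.0, 1.181, -0.178], 'joint_velocities': [-0.001, 0.0, 0.001, 0.002, 0.0, 0.001], 'joint_torque': [-0.0, -43.995, -17.697, 0.063, 0.05, -0.0], 'position': [0.17, 0.601, 0.231], 'tool_rot': [0.137, 0.991, 0.0, 0.0], 'ft_force': [-0.444, -0.59, 0.119], 'moment': [-0.052, -0.048, 0.018], 'grip_force': 0.0, 'grip_width': 0.087}
```

View pics/top0.png

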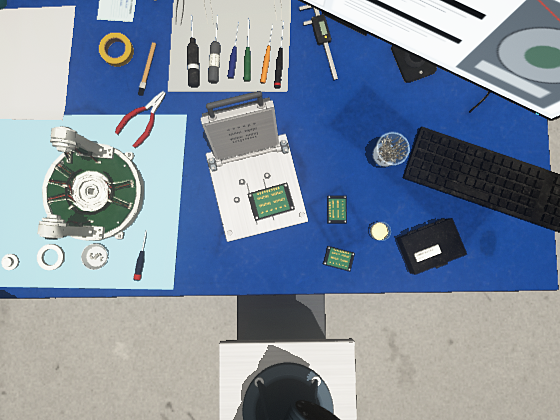

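View pics/side0.png

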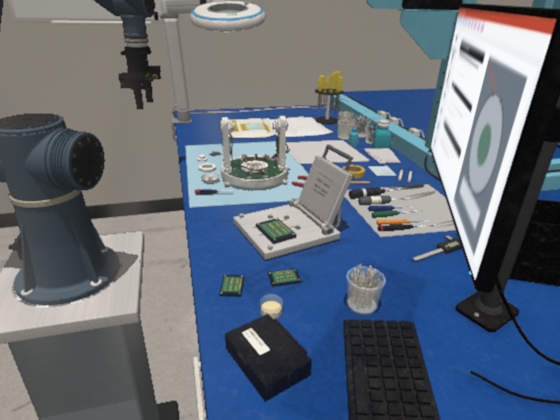

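The top view shows the printer with three carrier-like things: (row 201, col 269) on the bed, (208, 338) and (259, 339) loose on the bench. The one on the bed is the largest and lies where it's described. I'll confirm that in an enlarged crop.

```bash
python3 - <<'E'
from h import *
d=snap('top'); im=d['frame'][80:280,190:370]
im=cv2.resize(im,None,fx=4*0.75,fy=3,interpolation=cv2.INTER_CUBIC); cv2.imwrite('pics/c1.png',im[:,:,::-1])
r=vision.outline_of('top','carrier_mid')
for x in r:
    m=x['mask'].astype(np.uint8); c=max(cv2.findContours(m,0,1)[0],key=cv2.contourArea)
    P=np.array([toplane(d,(p[0][1],p[0][0]),.036 if x is r[0] else .005)[:2] for p in c],np.float32)
    print(x['conf'],np.round(x['point']),cv2.minAreaRect(P))
r=vision.outline_of('top','printer')
for x in r[:1]:
    m=x['mask'].astype(np.uint8); c=max(cv2.findContours(m,0,1)[0],key=cv2.contourArea)
    print(np.round(cv2.approxPolyDP(c,4,True)[:,0]).tolist())
E
```

```text
0.96 [257. 339.] ((0.34121638536453247, -0.1202479898929596), (0.06566368788480759, 0.0442047044634819), 75.29765319824219)
0.58 [210. 336.] ((0.45624664425849915, -0.12272056937217712), (0.04570695385336876, 0.06458994746208191), 89.31985473632812)
0.46 [150. 393.] ((0.5979918241500854, -0.25882601737976074), (0.0814700499176979, 0.09157895296812057), 64.24779510498047)
0.22 [162. 248.] ((0.5702097415924072, 0.08178310096263885), (0.3383125364780426, 0.20009790360927582), 13.483887672424316)
[[260, 91], [208, 103], [201, 119], [212, 147], [207, 158], [228, 240], [307, 220], [286, 138], [277, 135], [272, 102]]
```

View pics/c1.png

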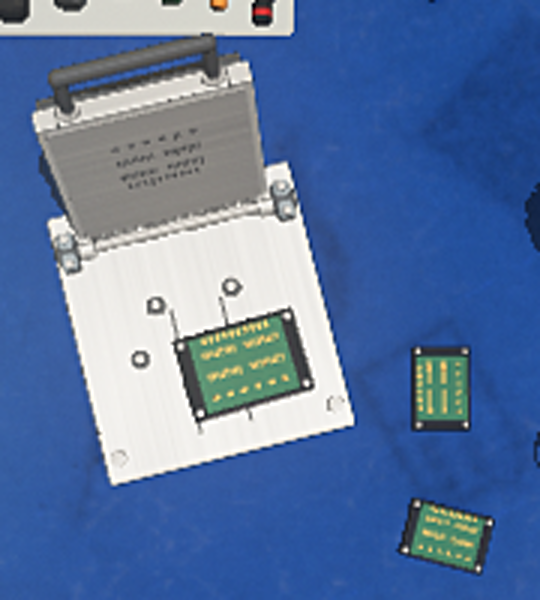

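The crop confirms it. The large carrier is on the bed, with the back dowels at crop (155,305) and (231,287), the left dowel at (140,359), and the two small look-alikes on the bench to the right. I'll fit the printer pose next.

```bash
cat >> h.py <<'E'
def fit(A,B): # B = R A + t (2d)
    A=np.array(A,float);B=np.array(B,float);a=A-A.mean(0);b=B-B.mean(0)
    th=np.arctan2((a[:,0]*b[:,1]-a[:,1]*b[:,0]).sum(),(a*b).sum())
    R=np.array([[np.cos(th),-np.sin(th)],[np.sin(th),np.cos(th)]]);t=B.mean(0)-R@A.mean(0)
    return th,t,R,B-(A@R.T+t)
E
python3 - <<'E'
from h import *
d=snap('top')
f=lambda u,v,z:toplane(d,(80+v/3,190+u/3),z)[:2]
M=[(20,30,155,305,34),(20,-30,231,287,34),(-88,86,120,458,34.5),(-88,-86,336,404,34.5),
(-107.5,98,112,485,26),(-107.5,-98,354,426,26),(107.5,-98,290,163,26),(107.5,98,48,222,26)]
A=[(m[0]/1e3,m[1]/1e3) for m in M];B=[f(m[2],m[3],m[4]/1e3) for m in M]
th,t,R,e=fit(A,B);print(th,t);print(np.round(e*1e3,1).tolist())
C=[(33,48,177,343),(33,-48,291,309),(-33,-48,313,384),(-33,48,197,420)]
tc,c,_,e=fit([(m[0]/1e3,m[1]/1e3) for m in C],[f(m[2],m[3],.036) for m in C])
print('carrier',tc-th,R.T@(c-t),np.round(e*1e3,1).tolist())
print('left',R.T@(f(140,359,.034)-t))
print('hinge',t+R@[.075,0]);a=1.95
h=lambda a:(.075-.182*np.cos(a)+.01*np.sin(a),.036+.182*np.sin(a)+.01*np.cos(a))
for a in(1.95,1.43):print(h(a),t+R@[h(a)[0],0])
E
```

```text
0.23119071954725434 [0.50851931 0.06600992]
[[0.3, 1.2], [0.0, 0.7], [0.5, -1.2], [0.5, 0.1], [1.7, -1.3], [0.0, 2.0], [-1.4, -0.6], [-1.7, -1.0]]
carrier 0.04541721633204243 [-0.04059949 -0.02513103] [[-1.9, -3.3], [-2.7, 0.8], [2.5, 2.7], [2.1, -0.2]]
left [-0.01740592  0.05215172]
hinge [0.58152388 0.08319517]
(np.float64(0.1516625084559729), np.float64(0.20136885981719135)) [0.65614673 0.10076137]
(np.float64(0.05936069333926569), np.float64(0.21760234603983372)) [0.56630067 0.07961163]
```

```bash
cat >> h.py <<'E'
from scipy.spatial.transform import Rotation as Ro
TH=0.2312;T0=np.array([.5085,.0660])
RP=np.array([[np.cos(TH),-np.sin(TH)],[np.sin(TH),np.cos(TH)]])
def inP(p): return np.r_[RP.T@(np.array(p[:2])-T0),p[2]]
def cur():
    o=robot.get_obs();R=Ro.from_quat(o['tool_rot']).as_matrix();y=np.arctan2(R[1,1],R[0,1])-TH
    print('t',round(o['time'],2),'P mm',np.round(1e3*inP(o['position']),1),'yawY',round(np.degrees(y),2),'F',np.round(RP.T@o['ft_force'][:2],1),round(o['ft_force'][2],1),'w',round(o['grip_width']*1e3,1),o['grip_force'],'q6',round(o['q'][5],2))
    return o,R,y
def go(x,y,z,yaw=None): # printer mm, yaw of tool y in printer deg
    o,R,c=cur()
    w=np.r_[T0+RP@np.array([x,y])/1e3,z/1e3]
    s=R.T@(w-o['position'])/.3
    k=0 if yaw is None else -(((np.radians(yaw)-c)+np.pi)%(2*np.pi)-np.pi)/(2*np.pi)
    print('->',(x,y,z),np.round(s,4).tolist(),'turn',round(k,4),'w/o turn dist mm',np.linalg.norm(s)*300)
E
python3 - <<'E'
from h import *
go(-60,-50,230,90)
go(-40,-106,70,90)
E
```

```text
t 1.0 P mm [-206.7  598.6  230.5] yawY 60.95 F [ 0.7 -0.2] 0.5 w 87.2 0.0 q6 -0.18
-> (-60, -50, 230) [-1.4773, -1.6527, 0.0019] turn -0.0807 w/o turn dist mm 665.0106477170648
t 1.0 P mm [-206.7  598.6  230.5] yawY 60.95 F [ 0.7 -0.2] 0.5 w 87.2 0.0 q6 -0.18
-> (-40, -106, 70) [-1.6262, -1.7835, 0.5352] turn -0.0807 w/o turn dist mm 741.6636115384564
```

```bash
python3 -m handwheel '[[-0.74,-0.826,0,-0.0807],[-0.74,-0.826,0,-0.0807],[-0.74,-0.826,0,-0.0807],[-0.74,-0.826,0,-0.0807],[-0.74,-0.826,0,-0.0807],[-0.74,-0.826,0,-0.0807],[-0.74,-0.826,0,-0.0807],[-0.74,-0.826,0,-0.0807],[-0.74,-0.826,0,-0.0807],[-0.74,-0.826,0,-0.0807],[-0.74,-0.826,0,-0.0807]]' 0; python3 -c "
from h import *
go(-60,-50,230,90)"
```

```text
time: 1.92
position: [0.3166, 0.3027, 0.2308]
tool_rot: [-0.114, 0.993, 0.0, 0.0]
ft_force: [-0.5, 0.5, -0.5]
grip_width: 0.0212
grip_force: 0.0
t 1.92 P mm [-132.6  274.4  230.8] yawY 89.9 F [-0.4  0.6] -0.5 w 21.2 0.0 q6 -1.29
-> (-60, -50, 230) [-0.2438, -1.081, 0.0018] turn -0.0003 w/o turn dist mm 332.4305369610587
```

```bash
python3 -m handwheel '[[-0.24,-1,0,0],[-0.24,-1,0,0],[-0.24,-1,0,0],[-0.24,-1,0,0],[-0.24,-1,0,0],[-0.24,-1,0,0],[-0.24,-1,0,0],[-0.24,-1,0,0],[-0.24,-1,0,0],[-0.24,-1,0,0]]'; python3 - <<'E'
from h import *
go(-60,-50,230,90)
o,R,y=cur(); d=snap('wrist','w1.png')
T=np.eye(4);T[:3,:3]=R;T[:3,3]=o['position'];np.save('w1T.npy',T@np.array(d['hand_eye']))
print(np.round(d['hand_eye'],3).tolist(),np.array(d['K']).tolist())
r=vision.outline_of('wrist','carrier_mid')
for x in r:
    m=x['mask'].astype(np.uint8);print(x['conf'],x['point'],m.sum())
    c=max(cv2.findContours(m,0,1)[0],key=cv2.contourArea)
    P=np.array([1e3*inP(toplane(d,(p[0][1],p[0][0]),.036,np.load('w1T.npy')))[:2] for p in c],np.float32)
    print(cv2.minAreaRect(P))
E
```

```text
time: 2.75
position: [0.4555, 0.028, 0.2303]
tool_rot: [-0.116, 0.993, 0.0, -0.0]
ft_force: [-0.7, 0.7, 0.4]
grip_width: 0.0
grip_force: 0.0
t 2.75 P mm [-60.3 -24.8 230.3] yawY 90.02 F [-0.5  0.9] 0.4 w 0.0 0.0 q6 -1.99
-> (-60, -50, 230) [-0.0008, -0.0839, 0.0009] turn 0.0001 w/o turn dist mm 25.16810142063835
t 2.75 P mm [-60.3 -24.8 230.3] yawY 90.02 F [-0.5  0.9] 0.4 w 0.0 0.0 q6 -1.99
[[-0.001, -0.956, -0.293, 0.08], [1.0, -0.001, -0.001, 0.0], [0.001, -0.293, 0.956, -0.155], [0.0, 0.0, 0.0, 1.0]] [[341.04656805363464, 0.0, 277.8182319058177], [0.0, 341.04656805363464, 212.20919885831285], [0.0, 0.0, 1.0]]
0.93 [203.7, 275.3] 5437
((-38.47014617919922, -26.67605209350586), (67.46089935302734, 96.05476379394531), 2.0736143589019775)
0.85 [38.6, 153.4] 3423
((-199.88058471679688, -138.95547485351562), (63.280601501464844, 43.11372756958008), 61.04692840576172)
0.71 [200.6, 320.5] 16295
((-37.56393051147461, -2.2477798461914062), (190.56594848632812, 137.4534454345703), 89.93673706054688)
```

View pics/w1.png

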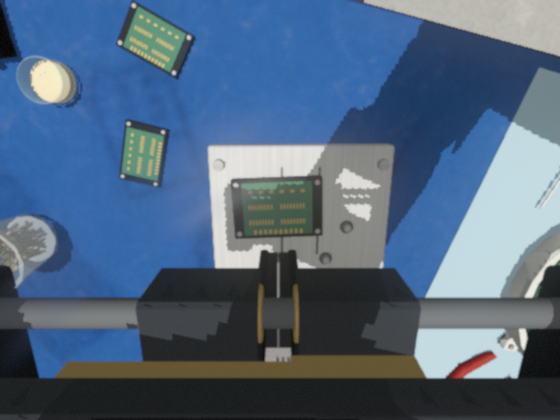

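The wrist view is upside down, with the bed at cols 210–393. The carrier sits at (204,275), the left dowel at about (346,227) and the left back dowel at about (325,258). The measured size of 67x96 mm matches. I'll check the printer fit from this picture.

```bash
python3 - <<'E'
from h import *
T=np.load('w1T.npy');d={'K':[[341.05,0,277.82],[0,341.05,212.21],[0,0,1]]}
for n,c,r,z in(('left',346.5,226.5,.034),('back',325.5,257.5,.034),('studR',219,164,.0345),('studL',383,164,.0345),('FR',208,145,.026),('FL',394,145,.026)):
    print(n,1e3*inP(toplane(d,(r,c),z,T))[:2])
go(-38,-110,60)
E
```

```text
left [-16.38518876  50.23315638]
back [20.45047403 28.80670624]
studR [-84.92307931 -85.20465982]
studL [-84.76123851  83.77578313]
FR [-103.3644666   -97.07438754]
FL [-103.18416969   96.06135031]
t 2.85 P mm [-61.3 -23.6 230.3] yawY 90.15 F [-0.7  0.5] -0.1 w 0.3 0.0 q6 -1.99
-> (-38, -110, 60) [-0.0776, -0.2891, 0.5671] turn 0 w/o turn dist mm 192.3577962479982
```

```bash
python3 -m handwheel '[[-0.07,-0.28,0.1,0],[-0.075,-0.285,0.2,0],[-0.075,-0.285,0.32,0],[-0.075,-0.285,0.44,0],[-0.075,-0.285,0.55,0],[-0.075,-0.285,0.62,0],[-0.075,-0.285,0.643,0],[-0.075,-0.285,0.643,0],[-0.075,-0.285,0.643,0]]' 0; python3 -c "
from h import *
go(-38,-66,37)"
```

```text
time: 3.6
position: [0.4969, -0.0499, 0.0383]
tool_rot: [-0.116, 0.993, -0.0, 0.0]
ft_force: [-0.3, 0.3, 0.6]
grip_width: 0.0003
grip_force: 0.0
t 3.6 P mm [ -37.8 -110.2   38.3] yawY 90.12 F [-0.2  0.4] 0.6 w 0.3 0.0 q6 -2.13
-> (-38, -66, 37) [0.0004, 0.1472, 0.0044] turn 0 w/o turn dist mm 44.1715119249631
```

```bash
python3 -m handwheel '[[0,0.02,0.003,0],[0,0.04,0.003,0],[0,0.055,0.003,0],[0,0.065,0.003,0],[0,0.075,0.003,0],[0,0.085,0.003,0],[0,0.095,0.003,0],[0,0.105,0.003,0],[0,0.115,0.003,0],[0,0.123,0.003,0],[0,0.13,0.003,0],[0,0.135,0.003,0],[0,0.138,0.003,0],[0,0.138,0.003,0]]' ; python3 - <<'E'
from h import *
cur();d=snap('top')
for x in vision.outline_of('top','carrier_mid'):
    m=x['mask'].astype(np.uint8);c=max(cv2.findContours(m,0,1)[0],key=cv2.contourArea)
    P=np.array([1e3*inP(toplane(d,(p[0][1],p[0][0]),.036))[:2] for p in c],np.float32)
    print(x['conf'],x['point'],cv2.minAreaRect(P))
E
```

```text
time: 4.77
position: [0.487, -0.0105, 0.0367]
tool_rot: [-0.115, 0.993, 0.0, -0.0]
ft_force: [-0.4, 0.0, 1.4]
grip_width: 0.0003
grip_force: 0.4
t 4.77 P mm [-38.5 -69.6  36.7] yawY 90.0 F [-0.4  0.1] 1.4 w 0.3 0.428019342944026 q6 -2.05
0.6 [120.1, 245.2] ((162.56552124023438, -12.53271484375), (208.79763793945312, 136.22799682617188), 73.86432647705078)
```

```bash
python3 -m handwheel '[[0,-0.03,0,0],[0,-0.05,-0.1,0],[0.02,-0.05,-0.2,0],[0.12,0.05,-0.35,0],[0.22,0.15,-0.45,0],[0.24,0.225,-0.5,0],[0.24,0.225,-0.5,0],[0.24,0.225,-0.5,0],[0.24,0.225,-0.5,0]]' 69; cat >> h.py <<'E'
def wcar(fn=None):
    o,R,y=cur(); d=snap('wrist',fn);T=np.eye(4);T[:3,:3]=R;T[:3,3]=o['position'];T=T@np.array(d['hand_eye'])
    for x in vision.outline_of('wrist','carrier_mid')[:3]:
        m=x['mask'].astype(np.uint8);c=max(cv2.findContours(m,0,1)[0],key=cv2.contourArea)
        P=np.array([1e3*inP(toplane(d,(p[0][1],p[0][0]),.036,T))[:2] for p in c],np.float32)
        print(round(x['conf'],2),x['point'],cv2.minAreaRect(P))
    return d,T
E
python3 -c "
from h import *
wcar('w2.png');go(-105,-2,37)"
```

```text
time: 5.62
position: [0.402, 0.0382, 0.1872]
tool_rot: [-0.116, 0.993, -0.0, 0.001]
ft_force: [1.2, -0.3, -0.2]
grip_width: 0.0525
grip_force: 0.0
t 5.62 P mm [-110.    -2.6  187.2] yawY 90.06 F [ 1.1 -0.6] -0.2 w 52.5 0.0 q6 -1.99
0.67 [266.9, 271.0] ((-37.83062744140625, -12.738666534423828), (66.44265747070312, 95.65035247802734), 0.023705601692199707)
0.59 [89.9, 120.8] ((-203.7081756591797, -135.2726593017578), (62.10093307495117, 43.50045394897461), 61.53515625)
0.56 [205.7, 112.2] ((-100.25423431396484, -158.31649780273438), (44.317691802978516, 62.53191375732422), 76.15744018554688)
t 5.72 P mm [-109.5   -3.4  186.3] yawY 89.97 F [ 0.3 -1.4] 0.1 w 57.2 0.0 q6 -1.99
-> (-105, -2, 37) [-0.0149, 0.0048, 0.4975] turn 0 w/o turn dist mm 149.324761163581
```

View pics/w2.png

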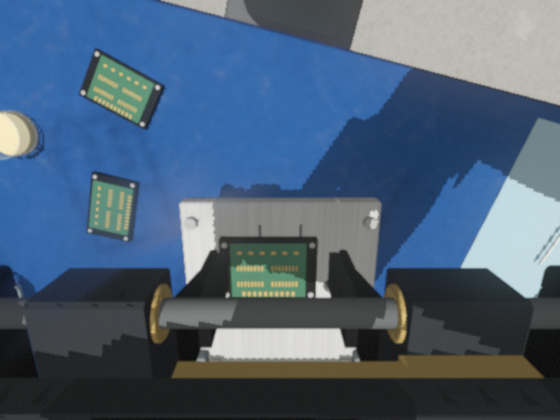

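The carrier is now square at (-38,-13), at pixel (267,271) with the bed still partly visible. Next is the front push with both fingers.

```bash
python3 -m handwheel '[[0,-0.03,0.1,0],[0,-0.03,0.22,0],[0,-0.03,0.34,0],[0,-0.03,0.44,0],[0,-0.03,0.485,0],[0,-0.03,0.497,0],[-0.04,-0.03,0.497,0],[-0.07,-0.03,0.497,0],[-0.09,-0.03,0.497,0],[-0.1,-0.03,0.497,0],[-0.11,-0.03,0.497,0],[-0.12,-0.03,0.497,0],[-0.13,-0.03,0.497,0],[-0.14,-0.03,0.497,0],[-0.145,-0.03,0.497,0],[-0.145,-0.03,0.497,0]]'; python3 -c "
from h import *
cur()"
```

```text
time: 7.05
position: [0.4458, 0.0398, 0.0378]
tool_rot: [-0.116, 0.993, 0.0, -0.0]
ft_force: [-2.1, 0.7, -0.2]
grip_width: 0.0597
grip_force: 0.8
t 7.05 P mm [-67.1 -11.1  37.8] yawY 90.02 F [-1.9  1.1] -0.2 w 59.7 0.789169454947114 q6 -1.96
```

Continue in small steps until the back dowels answer.

```bash
python3 -m handwheel '[[-0.006,0,0.002,0],[-0.012,0,0.002,0],[-0.016,0,0.002,0],[-0.016,0,0.002,0]]'|grep -E "force"; python3 -m handwheel '[[-0.003,0,0,0],[-0.006,0,0,0],[-0.006,0,0,0]]'|grep ft_; python3 -c "
from h import *
cur()"
```

```text
ft_force: [-1.3, 0.1, -0.2]
grip_force: 0.4
ft_force: [-1.1, 0.5, 0.4]
t 7.63 P mm [-59.8 -11.5  37. ] yawY 89.99 F [-1.   0.7] 0.4 w 59.9 0.5018264288082719 q6 -1.96
```

```bash
for i in 1 2; do python3 -m handwheel '[[-0.002,0,0,0],[-0.004,0,0,0],[-0.004,0,0,0]]'|grep ft_;done; python3 -c "
from h import *
cur()"
```

```text
ft_force: [-0.8, -0.2, -0.3]
ft_force: [-0.6, -0.7, -0.4]
t 8.13 P mm [-57.6 -11.5  37. ] yawY 90.01 F [-0.7 -0.5] -0.4 w 60.1 0.37206020671874285 q6 -1.96
```

```bash
for i in 1 2 ; do python3 -m handwheel '[[-0.002,0,0,0],[-0.004,0,0,0],[-0.004,0,0,0]]'|grep ft_;done; python3 -c "
from h import *
cur()"
```

```text
ft_force: [-3.4, -2.1, 1.7]
ft_force: [-4.1, -4.3, 3.0]
t 8.63 P mm [-57.4 -11.2  37. ] yawY 90.03 F [-5.  -3.2] 3.0 w 59.9 2.9951605573296547 q6 -1.95
```

```bash
python3 -m handwheel '[[-0.004,0,0,0],[-0.004,0,0,0]]'|grep ft_; python3 -m handwheel '[[0.03,0,0,0],[0.05,0,-0.1,0],[0.05,-0.03,-0.23,0],[0,-0.15,-0.34,0],[-0.07,-0.28,-0.34,0],[-0.125,-0.35,-0.34,0],[-0.125,-0.35,-0.34,0],[-0.125,-0.35,-0.34,0]]' 0; python3 - <<'E'
from h import *
wcar();go(-15,-95,37,90)
E
```

```text
ft_force: [-7.2, -7.5, 4.2]
time: 9.47
position: [0.5215, -0.0528, 0.1396]
tool_rot: [-0.114, 0.993, -0.001, 0.002]
ft_force: [-1.3, 0.0, 1.0]
grip_width: 0.0148
grip_force: 0.0
t 9.47 P mm [ -14.6 -118.7  139.6] yawY 89.86 F [-1.3  0.3] 1.0 w 14.8 0.0 q6 -2.11
0.8 [210.8, 411.9] ((-13.365425109863281, -12.828388214111328), (68.02113342285156, 97.42253112792969), 0.2603927552700043)
t 9.57 P mm [ -17.6 -115.5  138.6] yawY 89.98 F [-0.4  0.3] -0.4 w 6.9 0.0 q6 -2.11
-> (-15, -95, 37) [-0.0091, 0.068, 0.3386] turn -0.0001 w/o turn dist mm 103.65347064672835
```

```bash
python3 -m handwheel '[[0.005,0.06,0.1,0],[0.003,0.085,0.22,0],[0,0.085,0.32,0],[0,0.085,0.337,0],[0,0.1,0.337,0],[0,0.12,0.337,0],[0,0.14,0.337,0],[0,0.15,0.337,0],[0,0.16,0.337,0],[0,0.17,0.337,0],[0,0.177,0.337,0],[0,0.182,0.337,0],[0,0.182,0.337,0]]'|grep ft_; python3 -c "
from h import *
cur()"
```

```text
ft_force: [-0.4, -4.0, 2.5]
t 10.65 P mm [-16.2 -62.7  38.7] yawY 90.04 F [-1.3 -3.8] 2.5 w 0.5 1.9505490217125043 q6 -2.02
```

```bash
for i in 1 2 3; do python3 -m handwheel '[[0,0.0025,0,0],[0,0.005,0,0],[0,0.005,0,0]]'|grep ft_; python3 -c "
from h import *
cur()";done
```

```text
ft_force: [0.2, -2.6, 2.3]
t 10.9 P mm [-16.3 -60.4  38.2] yawY 89.98 F [-0.3 -2.6] 2.3 w 0.8 1.3412231436814182 q6 -2.02
ft_force: [1.1, -1.3, 1.5]
t 11.15 P mm [-16.5 -58.7  38. ] yawY 90.0 F [ 0.8 -1.5] 1.5 w 0.5 1.1316683275799733 q6 -2.01
ft_force: [0.5, -3.7, 2.0]
t 11.4 P mm [-16.5 -57.5  38. ] yawY 90.03 F [-0.4 -3.7] 2.0 w 0.6 2.005649557686411 q6 -2.01
```

```bash
for i in 1 2 3; do python3 -m handwheel '[[0,0.0025,0,0],[0,0.005,0,0],[0,0.005,0,0]]'|grep grip_f; python3 -c "
from h import *
cur()";done
```

```text
grip_force: 4.3
t 11.65 P mm [-16.1 -57.3  38. ] yawY 90.08 F [-1.1 -8.9] 0.5 w 0.8 4.267708116676658 q6 -2.01
grip_force: 6.8
t 11.9 P mm [-16.  -57.1  38. ] yawY 90.14 F [ -3.  -13.6] 0.2 w 0.5 6.82519372086972 q6 -2.01
grip_force: 9.4
t 12.15 P mm [-15.8 -56.9  38.1] yawY 90.21 F [ -4.4 -18.5] 0.1 w 0.7 9.370621992275119 q6 -2.0
```

```bash
python3 -m handwheel '[[0,-0.02,0,0],[0,-0.04,-0.05,0],[0.02,-0.04,-0.17,0],[0.12,0.05,-0.2,0],[0.22,0.15,-0.2,0],[0.26,0.195,-0.15,0],[0.26,0.195,-0.05,0],[0.26,0.195,0.003,0],[0.22,0.195,0.003,0],[0.18,0.195,0.003,0],[0.16,0.195,0.003,0],[0.15,0.195,0.003,0],[0.145,0.195,0.003,0],[0.14,0.195,0.003,0],[0.14,0.195,0.003,0]]' 69|grep force; python3 -c "
from h import *
cur()"
```

```text
ft_force: [0.2, 0.4, -0.2]
grip_force: 0.0
t 13.4 P mm [-59.1   5.9  37.1] yawY 90.0 F [0.3 0.4] -0.2 w 60.0 0.0 q6 -1.92
```

```bash
python3 -m handwheel '[[-0.003,-0.015,0,0],[-0.003,-0.02,0,0],[-0.006,-0.02,0,0],[-0.009,-0.02,0,0],[-0.009,-0.02,0,0]]'|grep ft_; for i in 1 2; do python3 -m handwheel '[[-0.003,0,0,0],[-0.005,0,0,0],[-0.005,0,0,0]]'|grep grip_f; python3 -c "
from h import *
cur()";done
```

```text
ft_force: [-3.1, -3.2, 0.6]
grip_force: 3.2
t 14.07 P mm [-57.4   0.1  36.9] yawY 90.04 F [-6.6 -4.7] 2.4 w 59.9 3.190217725932598 q6 -1.93
grip_force: 4.4
t 14.32 P mm [-57.3   0.2  36.8] yawY 90.06 F [-8.3 -6.6] 3.9 w 60.3 4.4144779443740845 q6 -1.93
```

```bash
python3 -m handwheel '[[0.02,0,0,0],[0.06,0,-0.05,0],[0.12,0,-0.2,0],[0.18,0,-0.35,0],[0.2,0,-0.5,0],[0.2,0,-0.5,0],[0.2,0,-0.5,0]]' 100|grep ft_; python3 - <<'E'
from h import *
d,T=wcar()
im=cv2.resize(d['frame'][170:320,170:400],None,fx=3.4,fy=3.4,interpolation=cv2.INTER_CUBIC)
cv2.imwrite('pics/w3.png',im[:,:,::-1])
d=snap('top');im=cv2.resize(d['frame'][130:250,200:320],None,fx=5,fy=5,interpolation=cv2.INTER_CUBIC)
for x in vision.outline_of('top','carrier_mid')[:3]:
    print(x['conf'],x['point'],x['mask'].sum())
cv2.imwrite('pics/t3.png',im[:,:,::-1])
E
```

```text
ft_force: [0.5, 0.6, -0.2]
t 14.9 P mm [-110.9   -0.9  190.8] yawY 89.98 F [0.6 0.4] -0.2 w 86.5 0.0 q6 -1.98
0.57 [88.8, 120.6] ((-203.97610473632812, -135.3468475341797), (62.41776657104492, 42.669097900390625), 61.81861877441406)
0.55 [275.6, 279.9] ((-25.850238800048828, -0.9509315490722656), (46.278968811035156, 95.70624542236328), 0.027338504791259766)
0.55 [206.3, 116.1] ((-100.53509521484375, -158.37774658203125), (43.176849365234375, 61.943084716796875), 76.0608901977539)
0.95 [190.2, 260.6] 853
0.95 [209.0, 337.3] 540
0.79 [256.7, 335.8] 536
```

View pics/t3.png

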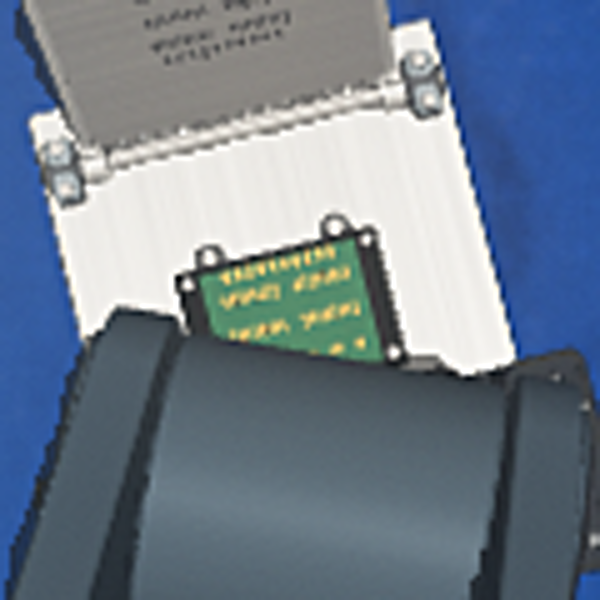

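The back edge touches both back dowels, at crop (209,257) and (335,225), and wrist y of -0.95 matches home within the camera bias. Now to the handle: rise, turn, and go above the bar.

```bash
python3 -m handwheel '[[0,0,-0.1,0.02],[0,0,-0.2,0.04],[0,0,-0.24,0.06],[-0.1,0,-0.24,0.08],[-0.2,0,-0.24,0.1],[-0.3,0,-0.24,0.12],[-0.4,0,-0.24,0.14],[-0.5,0,-0.24,0.16],[-0.6,0,-0.24,0.18],[-0.7,0,-0.24,0.2],[-0.8,0,-0.24,0.22],[-0.877,0,-0.24,0.24],[-0.877,0,-0.24,0.25],[-0.877,0,-0.24,0.25],[-0.877,0,-0.24,0.25]]' 100; python3 - <<'E'
from h import *
o,R,y=cur(); d=snap('wrist','w4.png');T=np.eye(4);T[:3,:3]=R;T[:3,3]=o['position'];T=T@np.array(d['hand_eye']);np.save('w4T.npy',T)
for l in('handle','frame'):
  for x in vision.look_for('wrist',l)[:2]: print(l,x['conf'],x['point'],1e3*inP(toplane(d,x['point'],.207,T)))
d['cam_to_world']=T
for yy in(-50,0,50): print(yy,proj(d,np.r_[T0+RP@[.1517,yy/1e3],.2074]))
E
```

```text
time: 16.35
position: [0.6537, 0.1003, 0.2561]
tool_rot: [0.62, 0.785, -0.001, -0.002]
ft_force: [0.4, 0.6, -0.4]
grip_width: 0.0867
grip_force: 0.0
t 16.35 P mm [1.492e+02 1.000e-01 2.561e+02] yawY 0.13 F [0.6 0.5] -0.4 w 86.7 0.0 q6 -0.25
handle 0.76 [201.2, 257.3] [136.8908287   25.79800381 207.        ]
frame 0.8 [200.5, 252.7] [134.05065992  26.23986725 207.        ]
-50 (np.float64(308.5837151811644), np.float64(280.7798623475334))
0 (np.float64(240.34104017158413), np.float64(281.06059234957127))
50 (np.float64(162.292032402204), np.float64(281.3816626784685))
```

View pics/w4.png

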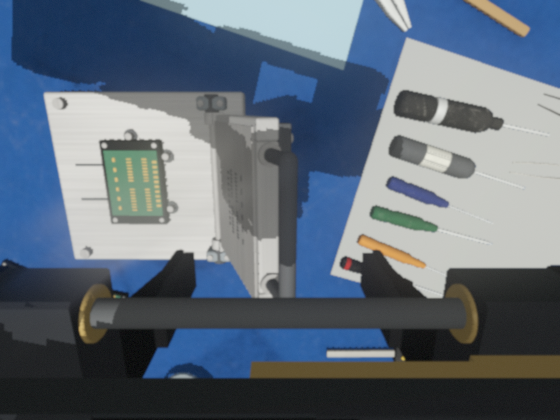

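The wrist view shows the carrier at (180,135) touching all three dowels: left at (130,136), back at (168,157) and (170,208). The bar is at col 288, about 4–5 mm behind my prediction, so I'll centre on x≈155 and descend.

```bash
python3 -m handwheel '[[0,0.018,0.06,0],[0,0.018,0.13,0],[0,0.018,0.18,0],[0,0.018,0.205,0],[0,0.018,0.212,0],[0,0.018,0.212,0]]' 100|grep ft_; python3 -c "
from h import *
cur()"; python3 -m handwheel '[[0,0,0,0],[0,0,0,0],[0,0,0,0],[0,0,0,0],[0,0,0,0],[0,0,0,0],[0,0,0,0],[0,0,0,0],[0,0,0,0],[0,0,0,0]]' 0 8 ; python3 -c "
from h import *
cur()"
```

```text
ft_force: [-0.2, -0.7, 0.8]
t 17.0 P mm [155.   -0.2 195.3] yawY 0.02 F [-0.3 -0.7] 0.8 w 87.3 0.0 q6 -0.25
time: 17.83
position: [0.6598, 0.1014, 0.1954]
tool_rot: [0.621, 0.784, -0.0, -0.0]
ft_force: [0.1, 0.1, -0.7]
grip_width: 0.0281
grip_force: 0.0
t 17.83 P mm [155.4  -0.2 195.4] yawY 0.0 F [0.1 0.1] -0.7 w 28.1 0.0 q6 -0.25
```

```bash
python3 -m handwheel '[[0,0,0.007,0],[0,0,0.007,0],[0,0,0.007,0],[0,0,0.007,0],[0,0,0.007,0],[0,0,0.007,0]]' 0 8 ; python3 -c "
from h import *
cur();cur()"
```

```text
time: 18.33
position: [0.6595, 0.1014, 0.193]
tool_rot: [0.621, 0.784, -0.0, -0.0]
ft_force: [-0.6, -0.1, -2.3]
grip_width: 0.0118
grip_force: 8.0
t 18.33 P mm [155.1  -0.2 193. ] yawY 0.01 F [-0.6 -0. ] -2.3 w 11.8 7.999900728464127 q6 -0.25
t 18.33 P mm [155.1  -0.2 193. ] yawY 0.01 F [-0.6 -0. ] -2.3 w 11.8 7.999900728464127 q6 -0.25
```

```bash
for i in 1 2 3; do python3 -m handwheel '[[0,0.003,0,0],[0,0.003,0,0],[0,0.003,0,0]]' 0 20 |grep grip_f; python3 -c "
from h import *
cur()";done
```

```text
grip_force: 20.0
t 18.58 P mm [155.1  -0.2 193. ] yawY 0.01 F [-4.7 -0.1] -0.5 w 11.1 19.999724328517914 q6 -0.25
grip_force: 20.0
t 18.83 P mm [155.1  -0.2 192.9] yawY 0.01 F [-6.   0.1] 0.5 w 11.3 19.99961882829666 q6 -0.25
grip_force: 20.0
t 19.08 P mm [155.1  -0.2 192.9] yawY 0.02 F [-8.2 -1.4] 1.7 w 11.1 19.999792277812958 q6 -0.24
```

The frame is on its rests with the bar at x 155.1 (a push there meets the stop). I'll compute the arc to 1.43.

```bash
python3 - <<'E'
import numpy as np
h=lambda a:np.array([-.182*np.cos(a)+.01*np.sin(a),.182*np.sin(a)+.01*np.cos(a)])
n=18
for i in range(1,n+1):
    s=i/n;s=3*s*s-2*s**3;a=1.95-.52*s;d=(h(a)-h(1.95))/.3;print('[0,%.4f,%.4f,0]'%(d[0]-.009,-d[1]),end=',')
E
```

```text
[0,-0.0116,-0.0012,0],[0,-0.0189,-0.0045,0],[0,-0.0304,-0.0094,0],[0,-0.0457,-0.0156,0],[0,-0.0642,-0.0224,0],[0,-0.0854,-0.0293,0],[0,-0.1087,-0.0360,0],[0,-0.1336,-0.0421,0],[0,-0.1593,-0.0472,0],[0,-0.1852,-0.0512,0],[0,-0.2106,-0.0540,0],[0,-0.2348,-0.0556,0],[0,-0.2571,-0.0563,0],[0,-0.2769,-0.0562,0],[0,-0.2933,-0.0557,0],[0,-0.3059,-0.0549,0],[0,-0.3139,-0.0543,0],[0,-0.3167,-0.0541,0],
```

```bash
python3 -m handwheel '[[0,-0.0116,-0.0012,0],[0,-0.0189,-0.0045,0],[0,-0.0304,-0.0094,0],[0,-0.0457,-0.0156,0],[0,-0.0642,-0.0224,0],[0,-0.0854,-0.0293,0],[0,-0.1087,-0.036,0],[0,-0.1336,-0.0421,0],[0,-0.1593,-0.0472,0],[0,-0.1852,-0.0512,0],[0,-0.2106,-0.054,0],[0,-0.2348,-0.0556,0],[0,-0.2571,-0.0563,0],[0,-0.2769,-0.0562,0],[0,-0.2933,-0.0557,0],[0,-0.3059,-0.0549,0],[0,-0.3139,-0.0543,0],[0,-0.3167,-0.0541,0],[0,-0.3167,-0.0541,0],[0,-0.3167,-0.0541,0]]' 0 20 ; python3 - <<'E'
from h import *
import time
cur()
for c in('side','top'):
    d=snap(c)
    if c=='side': cv2.imwrite('pics/s5.png',cv2.resize(d['frame'][110:270,210:390],None,fx=3.6,fy=3.6,interpolation=cv2.INTER_CUBIC)[:,:,::-1])
cur()
E
```

```text
time: 20.75
position: [0.57, 0.0801, 0.2103]
tool_rot: [0.621, 0.784, 0.0, 0.0]
ft_force: [0.8, 0.9, 5.6]
grip_width: 0.0114
grip_force: 20.0
t 20.75 P mm [ 63.1  -0.4 210.3] yawY 0.01 F [1.  0.7] 5.6 w 11.4 20.00341773033142 q6 -0.29
t 20.85 P mm [ 63.2  -0.4 210.3] yawY 0.0 F [0.9 0.7] 6.1 w 11.4 20.003398060798645 q6 -0.29
```

View pics/s5.png

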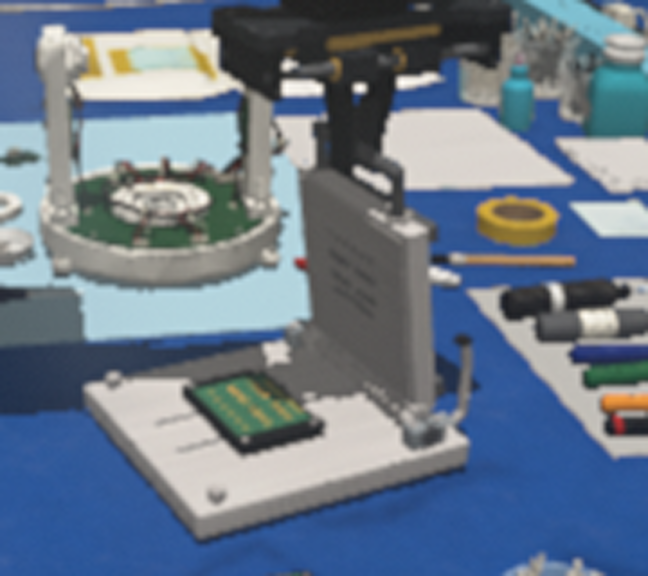

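The frame stands slightly forward of upright with the bar gripped, and the carrier is home. The tool presses down about 6 N, so I'll ease that off and trim x.

```bash
for i in 1 2; do python3 -m handwheel '[[0,-0.0005,-0.004,0],[0,-0.0005,-0.004,0],[0,-0.0005,-0.004,0],[0,-0.0005,-0.004,0]]' 0 20|grep grip_f; python3 -c "
from h import *
cur()";done
```

```text
grip_force: 20.0
t 21.18 P mm [ 62.6  -0.4 210.4] yawY 0.0 F [ 1.7 -0.2] 0.2 w 11.1 20.000323355197906 q6 -0.29
grip_force: 20.0
t 21.52 P mm [ 61.8  -0.3 210.5] yawY 0.01 F [ 2.6 -1.9] -11.7 w 10.9 19.995552599430084 q6 -0.29
```

```bash
python3 -m handwheel '[[0,0.001,0.002,0],[0,0.003,0.004,0],[0,0.003,0.004,0],[0,0.003,0.004,0],[0,0.003,0.004,0],[0,0.003,0.004,0]]' 0 20|grep grip_f; python3 -c "
from h import *
cur()"
```

```text
grip_force: 20.0
t 22.02 P mm [ 63.6  -0.3 210.7] yawY 0.01 F [ 0.7 -2.1] -8.4 w 11.5 19.99585211277008 q6 -0.29
```

```bash
python3 -m handwheel '[[0,-0.001,0.001,0],[0,-0.0015,0.003,0],[0,-0.0015,0.003,0],[0,-0.0015,0.003,0],[0,-0.0015,0.003,0]]' 0 20|grep grip_f; python3 -c "
from h import *
cur()"
```

```text
grip_force: 20.0
t 22.43 P mm [ 63.6  -0.3 210.6] yawY 0.01 F [ 0.9 -1.9] -0.6 w 11.5 19.996587932109833 q6 -0.29
```

```bash
python3 -m handwheel '[[0,-0.002,0,0],[0,-0.002,0,0],[0,-0.002,0,0],[0,-0.002,0,0],[0,-0.002,0,0],[0,-0.002,0,0]]' 0 20|grep grip_f; python3 - <<'E'
from h import *
cur()
d=snap('wrist'); 
d=snap('top')
for l in('carrier_mid','cap_jar','swab_tub_white','red_driver_2'): print(l,[(np.round(r['point'],1).tolist(),round(r['conf'],2)) for r in vision.look_for('top',l)][:3])
cur()
E
```

```text
grip_force: 20.0
t 22.93 P mm [ 63.1  -0.3 210.5] yawY 0.0 F [-0.  -2.3] 3.1 w 10.9 19.997147619724274 q6 -0.29
carrier_mid [([211.1, 338.6], 0.86), ([258.7, 338.8], 0.73), ([195.5, 273.0], 0.71)]
cap_jar [([231.3, 380.7], 0.71)]
swab_tub_white [([149.7, 393.4], 0.92)]
red_driver_2 [([196.5, 282.2], 0.73)]
t 23.23 P mm [ 63.   -0.3 210.5] yawY 0.0 F [ 0.3 -1.2] 6.4 w 11.3 19.997367560863495 q6 -0.29
```

```bash
for i in 1 2; do python3 -m handwheel '[[0,0,-0.001,0],[0,0,-0.001,0],[0,0,-0.001,0],[0,0,-0.001,0],[0,0,-0.001,0],[0,0,-0.001,0]]' 0 20|grep grip_f; python3 -c "
from h import *
cur()";done
```

```text
grip_force: 20.0
t 23.73 P mm [ 62.9  -0.3 210.5] yawY 0.0 F [-1.2 -1.6] 5.6 w 11.4 19.997475743293762 q6 -0.29
grip_force: 20.0
t 24.23 P mm [ 62.7  -0.3 210.5] yawY 0.0 F [-0.2 -2. ] 3.9 w 10.8 19.9971404671669 q6 -0.29
```

The frame is steady at x 62.7 (target 62.8), with horizontal force near zero, so I'm handing in.

```bash
python3 -c "
from h import *
print(job.hand_in());cur()"
```

```text
the job is handed in; nothing more can be done
None
the job is handed in; nothing more can be done
```

The carrier is home against all three dowels, and the arm still grips the bar with the frame standing steady at its balance angle (about 1.43 rad); I handed the job in at about 24 s and touched none of the jar, swab tub or screwdriver.

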